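# Fold back the drive cupboard's bifold door

### The arm

A 6-joint arm with a two-finger parallel gripper is mounted at the origin on the work surface. World frame = base frame: x ahead of the robot, y to its left, z up, the work surface at z = 0. Lengths are in m, angles in degrees, forces in N, time in s.
With the tool pointing down it reaches from about 0.35 to 0.875 m from the base axis. Payload 4.2 kg.
Tool frame: the origin (TCP) lies between the finger pads; the fingertips stand 19 mm ahead of it and the grasp point (between the pads) is the TCP; z points along the fingers, y is the line along which they close (so a half turn about z gives the same grasp; the last joint's range is limited). The gripper opens to 87 mm and grips with 3 to 60 N. Pads are 19 mm wide; open, the fingers measure 117 mm over their backs; the gripper's body (75 mm by 190 mm) begins 51 mm behind the grasp point.
Start: joints at [-56.402, 22.042, 0.453, 0, -68.411, -14.817], TCP at [0.201, -0.592, 0.242] pointing down, gripper open.
Joint ranges: [-179.83, 179.83], [-69.29, 118.12], [-61.27, 80.66], [-181.25, 117.63], [-171.15, -9.14], [-177.46, 177.46]. Speed limits (degrees/s): [159.86, 159.86, 180, 180, 180, 180].

### API

Orientations are given as a 3x3 rotation matrix whose columns are the frame's x, y, z axes.
In Python, from station import r gives the robot as it stands.
- The arm moves only by the tool drive_tool, never from a script. Its argument "steps" is one flat list of numbers, 7 for each row, row after row: the turn, a rotation vector about the tool's x, y, z in rad, then the shift along the tool's x, y, z in m, then the opening, from 0 (shut) to 1 (fully open). A call has 1 to 10 rows; each row shifts and turns the commanded pose from where the row before left it, along the tool's axes as they then stand; what a row does not reach is not made up. A row lasts 1/12 s, in which the tool goes at most 41.7 mm and 7.16 degrees, less where a joint would pass 70% of its speed; a pose out of reach is approached as far as the arm can. A call is refused whole if a number of a shift passes 0.0417 or a number of a turn 0.125, either way. A call with a gripper value outside its range is refused whole. The fingers move at their own pace and stop on an object; the grip force is fixed at half the most. Time passes only in rows, so rows that do not move let the fingers close. It gives the time, the measured TCP pose, the force, the opening and the grip force at its end, in the units of the state.
- r.sense(): the state, without advancing time (a new reading comes with each control period).
- r.capture(name): name is "scene" or "top"; returns the picture (480x640x3 uint8, blue, green, red); there is no depth.
- r.camera_params(name): a dict with "camera_matrix" (3x3 intrinsics, pixels), "extrinsics" (4x4, takes a point from world to camera coordinates). Camera axes: x right, y down, z forward; pixel columns grow to the right and rows downward; lengths in m; the calibration is good to about 2 mm. A picture is of the moment at which its call begins. camera_params takes no time and is no camera call.
- r.finish_job(): hands the job in; it is judged then, once.
The state is a dict: "time_s": time; "joints": joint angles; "joint_velocities": joint speeds; "effort": joint torques, N m; "tcp_pos": TCP position; "ee_rot": TCP orientation; "wrist_force": force on the tool from outside, world axes, zero at the start; "moment": the same for the moment, N m; "gripper_width": opening from 0.0 (shut) to 1.0 (fully open); "gripper_force": force on a finger pad.
Only numpy, scipy, OpenCV 4.12 (cv2) and the standard library are available. Lean on these libraries where they do the work, as an engineer would, in place of code of your own. Each camera call takes 0.05 s, during which the arm holds its last target. There are 200 camera calls.

### The job

Pull the two-panel folding (bifold) door of the small desk cupboard by its bar handle until both panels are folded right back against the side of the opening, so that the drives inside can be reached, then let go. Leave the narrow single door beside it shut and do not disturb the open hard disk lying on the desk.

Things in the scene. Friction and masses are not known exactly. Their poses are not given: they have to be found in the camera images.
- fold_handle: Dark upright bar handle of the bifold, on its pivoted panel (nearer the robot). Bar 10 mm thick, 80 tall, pinched from above: origin at its centre, 198 mm over the desk, 40 below the panel's top edge, 35 off its face, on two posts 25 mm above and below centre. Axes turn with the panel: x into the panel, y along its width from pivot to fold, z up. The pivot's upright axis is at x +49, y -105 mm.
- fold_door (a joint): Turn of the pivoted panel (rad): 0 shut, as at the start; grows as the handle comes out from the front, counter-clockwise from above; stop at 1.45, folded. Two pale panels, each 130 wide, 14 thick, 226 mm high, on a grey cupboard 420 wide, 200 deep, 250 high. The second is hinged to the first, its far edge runs in the track and follows by itself. Takes 2 to 4 N at the handle; stays where left.
- side_door (a joint): Bystander: turn (rad) of the narrow single door, 115 mm wide, with a like handle at the same height, at the cupboard's end farther from the robot, 265 mm from the bifold's handle. 0 shut, grows as it opens. Leave it shut.
- hard_disk: Bystander: opened hard disk, 147 x 102 x 24 mm, 0.55 kg, loose on the desk in front of the cupboard, beyond the door's swing; origin at the centre of its underside. Leave it alone.

How it is judged:
By the outcome, as a careful person would: the job done as asked, in the order asked, and still so for the second after the job is handed in, with the robot touching nothing.
It also fails if it takes over 40 s, if anything falls off the work surface, if the arm or the gripper's body presses on something with over 40 N, if the wrist force passes 120 N, or if a joint passes its speed limit or range.

## Working session

There is one attempt and no reset: what is moved stays moved. The work goes in short steps, Python scripts to look and compute and a tool call to move; the robot and the scene stay as the last step left them, time stands still between calls to the robot, and variables do not carry over. Pictures are saved under pics/ and viewed, at most 10 in all, crops included, and the job is handed in when it is done.

Besides the shell and the picture viewer there is one more tool, called after "Request:" by a JSON object that holds its "name" and its "arguments". drive_tool: Moves the arm, as the interface text tells. Its arguments: {"type":"object","properties":{"steps":{"type":"array"}},"required":["steps"]}

```bash
mkdir -p pics; python3 - <<'E'
from station import r
import cv2,numpy as np
for n in("scene","top"):
    cv2.imwrite(f"pics/{n}0.png",r.capture(n)); p=r.camera_params(n)
    print(n,np.round(p["camera_matrix"],1).tolist(),np.round(p["extrinsics"],3).tolist())
s=r.sense();print(s["time_s"],s["tcp_pos"],np.round(s["ee_rot"],3).tolist())
E
```

```text
scene [[555.5, 0.0, 316.5], [0.0, 555.5, 232.1], [0.0, 0.0, 1.0]] [[-0.454, -0.891, 0.007, 0.29], [-0.84, 0.425, -0.336, 0.537], [0.296, -0.159, -0.942, 0.947], [0.0, 0.0, 0.0, 1.0]]
top [[489.0, 0.0, 313.5], [0.0, 489.0, 238.2], [0.0, 0.0, 1.0]] [[-0.019, -1.0, -0.017, 0.049], [-0.989, 0.021, -0.149, 0.639], [0.149, 0.014, -0.989, 0.89], [0.0, 0.0, 0.0, 1.0]]
0.1 [ 0.20107909 -0.5912371   0.24056623] [[-0.947, -0.322, -0.001], [-0.322, 0.947, 0.002], [0.0, 0.002, -1.0]]
```

View pics/scene0.png

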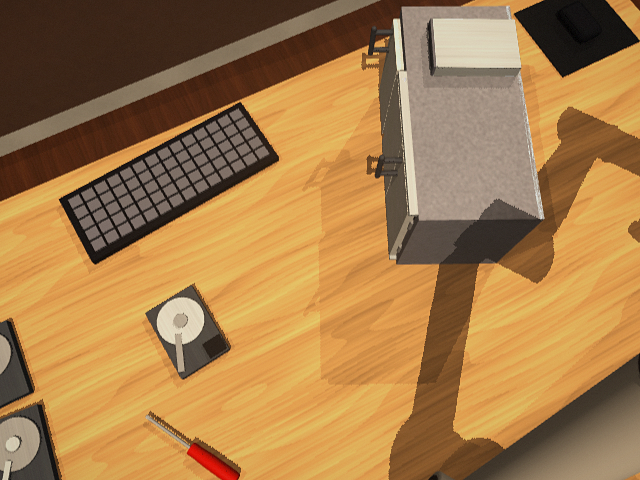

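View pics/top0.png

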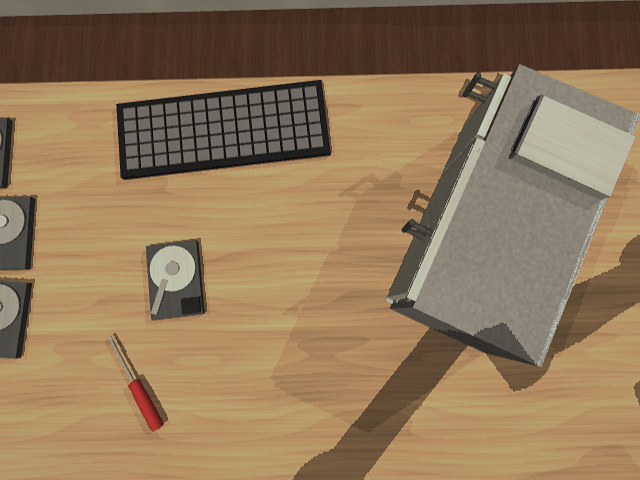

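Scene: bifold handle near (380,165), side handle near (378,38). Top: bifold handle at about (412,228), side handle at (478,85), and the cupboard front runs from (390,305) to (515,70). The disk is at (175,280), well away from the swing.

```bash
python3 - <<'E'
import cv2,numpy as np
a=cv2.imread("pics/top0.png")[200:260,380:450];b=cv2.imread("pics/scene0.png")[140:200,350:420]
o=np.hstack([cv2.resize(i,None,fx=5.7,fy=5.7,interpolation=cv2.INTER_NEAREST) for i in(a,b)])
cv2.imwrite("pics/c0.png",o);print(o.shape)
E
```

```text
(342, 798, 3)
```

View pics/c0.png

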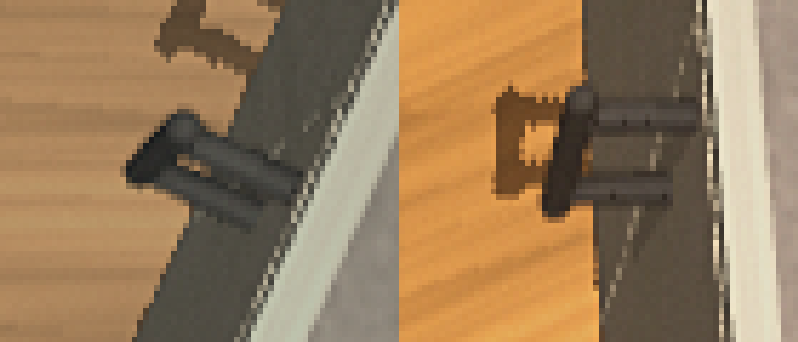

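```bash
cat > h.py <<'E'
from station import r
import numpy as np
def ray(n,u,v,z):
    p=r.camera_params(n);E=np.array(p["extrinsics"]);R,t=E[:3,:3],E[:3,3]
    d=R.T@np.linalg.solve(np.array(p["camera_matrix"]),[u,v,1.]);c=-R.T@t
    return c+d*(z-c[2])/d[2]
E
python3 - <<'E'
from h import *
np.set_printoptions(precision=4,suppress=True)
A=ray("top",411.9,222.3,.238);B=ray("scene",382.1,157.2,.238);print(A,B)
e1,e2=ray("top",448.4,200,.238),ray("top",423,260,.238);print(e1,e2)
d=(e1-e2)/np.linalg.norm(e1-e2);print("dir",np.degrees(np.arctan2(d[1],d[0])))
# roof corners (front far, back far?, near-back)
for u,v in((519,66),(638,113),(540,365)):print(ray("top",u,v,.25))
n=np.array([-d[1],d[0],0]);print("off face",(A-e2)@n)
E
```

```text
[ 0.6328 -0.1178  0.238 ] [ 0.6333 -0.1178  0.238 ]
[ 0.6664 -0.1754  0.238 ] [ 0.5746 -0.1317  0.238 ]
dir -25.46269050500337
[ 0.8768 -0.2956  0.25  ]
[ 0.7945 -0.4716  0.25  ]
[ 0.4188 -0.2885  0.25  ]
off face 0.03757270728514525
```

Request:
{"name": "drive_tool", "arguments": {"steps": [0, 0, -0.114, 0, 0, -0.013, 1, 0, 0, -0.114, 0, 0, -0.013, 1, 0, 0, -0.114, 0, 0, -0.013, 1, 0, 0, -0.114, 0, 0, -0.013, 1, 0, 0, -0.114, 0, 0, -0.013, 1, 0, 0, -0.114, 0, 0, -0.013, 1, 0, 0, -0.114, 0, 0, -0.013, 1, 0, 0, 0, 0, 0, 0, 1, 0, 0, 0, 0, 0, 0, 1]}}

```text
time_s: 0.85
tcp_pos: [0.2013, -0.5916, 0.3325]
ee_rot: [[-0.433, -0.901, 0.001], [-0.901, 0.433, -0.0], [-0.0, -0.001, -1.0]]
wrist_force: [0.6, -0.3, 0.8]
gripper_width: 1.002
gripper_force: 0.0
```

```bash
cat >> h.py <<'E'
def togo(p,yaw=None):
    s=r.sense();R=np.array(s["ee_rot"]);y=np.degrees(np.arctan2(R[1,1],R[0,1]))
    print("t",s["time_s"],"pos",np.round(s["tcp_pos"],4),"yaw_y",round(y,2),"F",np.round(s["wrist_force"],1),"q",np.round(s["joints"],1),"w",s["gripper_width"])
    print(np.round(R,3).tolist());print("shift tool",np.round(R.T@(np.array(p)-s["tcp_pos"]),4))
E
python3 -c "
from h import *
togo([.633,-.118,.33])"
```

```text
t 0.85 pos [ 0.2013 -0.5916  0.3325] yaw_y 154.33 F [ 0.6 -0.3  0.8] q [-56.4  19.5   9.5  -0.  -80.   30.7] w 1.0016721537857725
[[-0.433, -0.901, 0.001], [-0.901, 0.433, -0.0], [-0.0, -0.001, -1.0]]
shift tool [-0.6139 -0.1839  0.0027]
```

Request:
{"name": "drive_tool", "arguments": {"steps": [0, 0, 0, -0.03, -0.009, 0, 1, 0, 0, 0, -0.03, -0.009, 0, 1, 0, 0, 0, -0.03, -0.009, 0, 1, 0, 0, 0, -0.03, -0.009, 0, 1, 0, 0, 0, -0.03, -0.009, 0, 1, 0, 0, 0, -0.03, -0.009, 0, 1, 0, 0, 0, -0.03, -0.009, 0, 1, 0, 0, 0, -0.03, -0.009, 0, 1, 0, 0, 0, -0.03, -0.009, 0, 1, 0, 0, 0, -0.03, -0.009, 0, 1]}}

```text
time_s: 1.68
tcp_pos: [0.4119, -0.3579, 0.331]
ee_rot: [[-0.433, -0.901, -0.002], [-0.901, 0.433, 0.002], [-0.001, 0.003, -1.0]]
wrist_force: [-0.4, -0.5, 0.2]
gripper_width: 1.001
gripper_force: 0.0
```

Request:
{"name": "drive_tool", "arguments": {"steps": [0, 0, 0, -0.03, -0.009, 0, 1, 0, 0, 0, -0.03, -0.009, 0, 1, 0, 0, 0, -0.03, -0.009, 0, 1, 0, 0, 0, -0.03, -0.009, 0, 1, 0, 0, 0, -0.03, -0.009, 0, 1, 0, 0, 0, -0.03, -0.009, 0, 1, 0, 0, 0, -0.03, -0.009, 0, 1, 0, 0, 0, -0.03, -0.009, 0, 1, 0, 0, 0, -0.03, -0.009, 0, 1, 0, 0, 0, -0.03, -0.009, 0, 1]}}

```text
time_s: 2.52
tcp_pos: [0.6222, -0.1261, 0.3307]
ee_rot: [[-0.433, -0.901, -0.003], [-0.901, 0.433, 0.001], [0.001, 0.003, -1.0]]
wrist_force: [0.9, -0.6, -0.3]
gripper_width: 1.004
gripper_force: 0.0
```

Request:
{"name": "drive_tool", "arguments": {"steps": [0, 0, 0, -0.014, -0.004, 0, 1, 0, 0, 0, 0, 0, 0, 1, 0, 0, 0, 0, 0, 0, 1]}}

```text
time_s: 2.77
tcp_pos: [0.6313, -0.1163, 0.3308]
ee_rot: [[-0.431, -0.902, -0.003], [-0.902, 0.431, 0.0], [0.001, 0.003, -1.0]]
wrist_force: [0.4, -0.4, -1.5]
gripper_width: 1.005
gripper_force: 0.0
```

```bash
python3 -c "
from h import *
import cv2
togo([.633,-.118,.225])
cv2.imwrite('pics/s1.png',r.capture('scene'))"
```

```text
t 2.7667 pos [ 0.6313 -0.1163  0.3308] yaw_y 154.48 F [ 0.4 -0.4 -1.5] q [  4.   21.4  12.1  -0.  -80.9 -29.5] w 1.0045364009707245
[[-0.431, -0.902, -0.003], [-0.902, 0.431, 0.0], [0.001, 0.003, -1.0]]
shift tool [ 0.0007 -0.0026  0.1058]
```

View pics/s1.png

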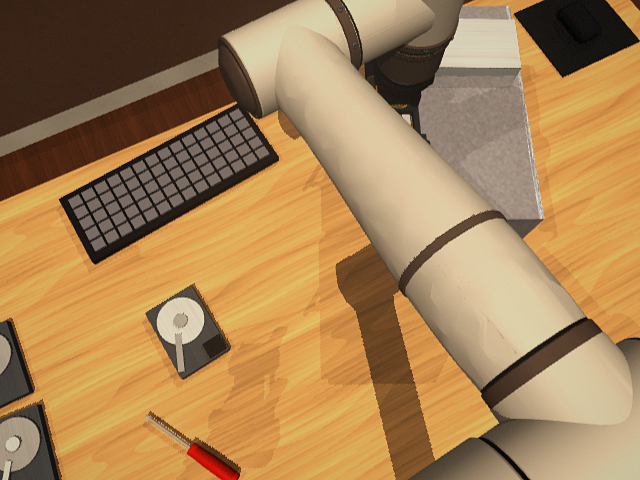

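The arm hides the handle in this view, with the gripper near (400,100). The two earlier views agreed within 1 mm, so I'll descend while watching the force.

Request:
{"name": "drive_tool", "arguments": {"steps": [0, 0, 0, 0, -0.0026, 0.015, 1, 0, 0, 0, 0, 0, 0.015, 1, 0, 0, 0, 0, 0, 0.015, 1, 0, 0, 0, 0, 0, 0.015, 1, 0, 0, 0, 0, 0, 0.015, 1, 0, 0, 0, 0, 0, 0.015, 1, 0, 0, 0, 0, 0, 0.015, 1, 0, 0, 0, 0, 0, 0, 1, 0, 0, 0, 0, 0, 0, 1]}}

```text
time_s: 3.57
tcp_pos: [0.6329, -0.1191, 0.2274]
ee_rot: [[-0.432, -0.902, -0.002], [-0.902, 0.432, -0.0], [0.001, 0.001, -1.0]]
wrist_force: [-0.1, 0.3, 0.9]
gripper_width: 1.0
gripper_force: 0.0
```

Request:
{"name": "drive_tool", "arguments": {"steps": [0, 0, 0, 0, 0, 0, 0, 0, 0, 0, 0, 0, 0, 0, 0, 0, 0, 0, 0, 0, 0, 0, 0, 0, 0, 0, 0, 0, 0, 0, 0, 0, 0, 0, 0, 0, 0, 0, 0, 0, 0, 0, 0, 0, 0, 0, 0, 0, 0, 0, 0, 0, 0, 0, 0, 0, 0, 0, 0, 0, 0, 0, 0, 0, 0, 0, 0, 0, 0, 0]}}

```text
time_s: 4.4
tcp_pos: [0.634, -0.1178, 0.2275]
ee_rot: [[-0.43, -0.903, -0.0], [-0.903, 0.43, -0.0], [0.0, 0.0, -1.0]]
wrist_force: [0.2, -0.0, 0.4]
gripper_width: 0.326
gripper_force: 0.0
```

```bash
python3 -c "
from h import *
import cv2
togo([.633,-.118,.225])
cv2.imwrite('pics/t2.png',cv2.resize(r.capture('top')[120:300,330:560],None,fx=3,fy=3))"
```

```text
t 4.4 pos [ 0.634  -0.1178  0.2275] yaw_y 154.51 F [ 0.2 -0.   0.4] q [  3.8  24.5   2.3   0.  -67.8 -29.3] w 0.3261483144684939
[[-0.43, -0.903, -0.0], [-0.903, 0.43, -0.0], [0.0, 0.0, -1.0]]
shift tool [0.0006 0.0008 0.0025]
```

View pics/t2.png

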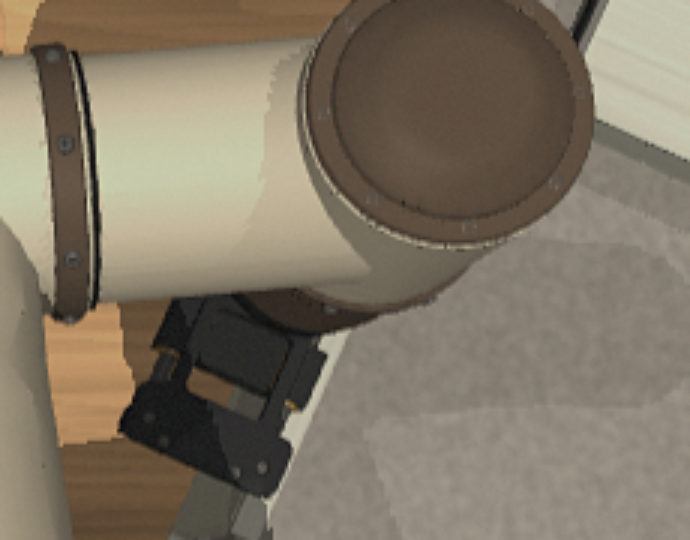

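The gripper straddles the handle line in front of the panel, square to it (crop about (230,390)), and is still closing.

Request:
{"name": "drive_tool", "arguments": {"steps": [0, 0, 0, 0, 0, 0, 0, 0, 0, 0, 0, 0, 0, 0, 0, 0, 0, 0, 0, 0, 0, 0, 0, 0, 0, 0, 0, 0, 0, 0, 0, 0, 0, 0, 0]}}

```text
time_s: 4.87
tcp_pos: [0.6362, -0.1179, 0.2276]
ee_rot: [[-0.43, -0.903, 0.005], [-0.903, 0.43, -0.0], [-0.002, -0.005, -1.0]]
wrist_force: [5.6, -1.9, -3.0]
gripper_width: 0.103
gripper_force: 30.0
```

```bash
python3 -c "
from h import *
togo([.633,-.118,.225])
# per-row tool increments for a circle about the pivot, 3 deg rows (shift before / after turn)
a=np.radians(3.);c=np.array([.049,-.105])
# handle frame: p' - p = (I-R)c
Rm=np.array([[np.cos(a),-np.sin(a)],[np.sin(a),np.cos(a)]])
d=c-Rm@c;print('old frame',d,'new frame',Rm.T@d, a)"
```

```text
t 4.8667 pos [ 0.6362 -0.1179  0.2276] yaw_y 154.52 F [ 5.6 -1.9 -3. ] q [  3.8  24.6   2.4   0.  -67.5 -29.3] w 0.10341395534498989
[[-0.43, -0.903, 0.005], [-0.903, 0.43, -0.0], [-0.002, -0.005, -1.0]]
shift tool [0.0015 0.0029 0.0026]
old frame [-0.00542812 -0.00270836] new frame [-0.00556243 -0.00242056] 0.05235987755982989
```

Request:
{"name": "drive_tool", "arguments": {"steps": [0, 0, -0.0524, -0.0055, 0.0026, 0, 0, 0, 0, -0.0524, -0.0055, 0.0026, 0, 0, 0, 0, -0.0524, -0.0055, 0.0026, 0, 0, 0, 0, -0.0524, -0.0055, 0.0026, 0, 0, 0, 0, -0.0524, -0.0055, 0.0026, 0, 0, 0, 0, -0.0524, -0.0055, 0.0026, 0, 0, 0, 0, 0, 0, 0, 0, 0]}}

```text
time_s: 5.45
tcp_pos: [0.6304, -0.0809, 0.2276]
ee_rot: [[-0.128, -0.992, 0.003], [-0.992, 0.128, 0.0], [-0.001, -0.003, -1.0]]
wrist_force: [2.9, 1.4, -1.9]
gripper_width: 0.108
gripper_force: 30.0
```

```bash
cat >>h.py <<'E'
def chk():
    s=r.sense();R=np.array(s["ee_rot"]);th=np.arctan2(R[1,1],R[0,1])%(2*np.pi)-np.radians(154.5)
    P=np.array([.636,-.118]);y0=np.radians(-25.5)
    f=lambda t:(np.array([np.sin(y0+t),-np.cos(y0+t)]),np.array([np.cos(y0+t),np.sin(y0+t)]))
    x,y=f(0);piv=P+.049*x-.105*y
    v=np.array(s["tcp_pos"])[:2]-piv
    pth=np.arctan2(v[1],v[0])-np.arctan2(P[1]-piv[1],P[0]-piv[0])
    print("piv",piv,"tool turn",th,"pos turn",pth,"radius",np.linalg.norm(v),"(.1159)")
    F=np.array(s["wrist_force"])[:2];print("F in handle x,y",F@f(th)[0],F@f(th)[1])
E
python3 -c "
from h import *
togo([.633,-.118,.225]);chk()"
```

```text
t 5.45 pos [ 0.6304 -0.0809  0.2276] yaw_y 172.63 F [ 2.9  1.4 -1.9] q [  7.2  23.5   0.7  -0.  -67.  -14.6] w 0.10818800681255476
[[-0.128, -0.992, 0.003], [-0.992, 0.128, 0.0], [-0.001, -0.003, -1.0]]
shift tool [ 0.0365 -0.0073  0.0025]
piv [ 0.5201335  -0.11702301] tool turn 0.316478459835305 pos turn 0.32540483853727986 radius 0.11603599000182376 (.1159)
F in handle x,y -1.724746532583872 2.6679115003622877
```

Opening cleanly with low forces. Continuing.

Request:
{"name": "drive_tool", "arguments": {"steps": [0, 0, -0.0524, -0.0055, 0.0026, 0, 0, 0, 0, -0.0524, -0.0055, 0.0026, 0, 0, 0, 0, -0.0524, -0.0055, 0.0026, 0, 0, 0, 0, -0.0524, -0.0055, 0.0026, 0, 0, 0, 0, -0.0524, -0.0055, 0.0026, 0, 0, 0, 0, -0.0524, -0.0055, 0.0026, 0, 0, 0, 0, -0.0524, -0.0055, 0.0026, 0, 0, 0, 0, -0.0524, -0.0055, 0.0026, 0, 0, 0, 0, -0.0524, -0.0055, 0.0026, 0, 0, 0, 0, 0, 0, 0, 0, 0]}}

```text
time_s: 6.28
tcp_pos: [0.6017, -0.0345, 0.2275]
ee_rot: [[0.335, -0.942, -0.001], [-0.942, -0.335, 0.0], [-0.0, 0.001, -1.0]]
wrist_force: [0.3, 1.4, -0.3]
gripper_width: 0.108
gripper_force: 30.0
```

```bash
python3 -c "
from h import *
togo([.633,-.118,.225]);chk()"
```

```text
t 6.2833 pos [ 0.6017 -0.0345  0.2275] yaw_y -160.45 F [ 0.3  1.4 -0.3] q [ 12.1  20.5  -4.   -0.  -65.6   7.5] w 0.1082241996614473
[[0.335, -0.942, -0.001], [-0.942, -0.335, 0.0], [-0.0, 0.001, -1.0]]
shift tool [ 0.0892 -0.0016  0.0025]
piv [ 0.5201335  -0.11702301] tool turn 0.7862109678116056 pos turn 0.7999546830782082 radius 0.11601638446921726 (.1159)
F in handle x,y -1.2373952857491655 0.7948983976215214
```

Request:
{"name": "drive_tool", "arguments": {"steps": [0, 0, -0.0524, -0.0055, 0.0026, 0, 0, 0, 0, -0.0524, -0.0055, 0.0026, 0, 0, 0, 0, -0.0524, -0.0055, 0.0026, 0, 0, 0, 0, -0.0524, -0.0055, 0.0026, 0, 0, 0, 0, -0.0524, -0.0055, 0.0026, 0, 0, 0, 0, -0.0524, -0.0055, 0.0026, 0, 0, 0, 0, -0.0524, -0.0055, 0.0026, 0, 0, 0, 0, -0.0524, -0.0055, 0.0026, 0, 0, 0, 0, -0.0524, -0.0055, 0.0026, 0, 0, 0, 0, 0, 0, 0, 0, 0]}}

```text
time_s: 7.12
tcp_pos: [0.5552, -0.0064, 0.2275]
ee_rot: [[0.725, -0.689, -0.004], [-0.689, -0.725, -0.002], [-0.001, 0.004, -1.0]]
wrist_force: [-2.8, -4.1, 0.5]
gripper_width: 0.105
gripper_force: 30.0
```

Request:
{"name": "drive_tool", "arguments": {"steps": [0, 0, -0.0524, -0.0055, 0.0026, 0, 0, 0, 0, -0.0524, -0.0055, 0.0026, 0, 0, 0, 0, 0, 0, 0, 0, 0, 0, 0, 0, 0, 0, 0, 0]}}

```text
time_s: 7.45
tcp_pos: [0.5437, -0.0034, 0.2275]
ee_rot: [[0.792, -0.611, -0.005], [-0.611, -0.792, -0.003], [-0.002, 0.005, -1.0]]
wrist_force: [-2.9, -5.8, 0.1]
gripper_width: 0.106
gripper_force: 30.0
```

```bash
python3 -c "
from h import *
togo([.633,-.118,.225]);chk()"
```

```text
t 7.45 pos [ 0.5437 -0.0034  0.2275] yaw_y -127.64 F [-2.9 -5.8  0.1] q [ 16.8  14.9 -12.1   0.1 -63.2  35.5] w 0.10611887583694299
[[0.792, -0.611, -0.005], [-0.611, -0.792, -0.003], [-0.002, 0.005, -1.0]]
shift tool [0.1407 0.0362 0.0024]
piv [ 0.5201335  -0.11702301] tool turn 1.3589882240186375 pos turn 1.3747547499046204 radius 0.1160785271688595 (.1159)
F in handle x,y 1.2683981243987126 -6.39433475082401
```

Request:
{"name": "drive_tool", "arguments": {"steps": [0, 0, -0.04, -0.0042, 0.002, 0, 0, 0, 0, -0.04, -0.0042, 0.002, 0, 0, 0, 0, 0, 0, 0, 0, 0, 0, 0, 0, 0, 0, 0, 0]}}

```text
time_s: 7.78
tcp_pos: [0.5357, -0.002, 0.2275]
ee_rot: [[0.838, -0.546, -0.002], [-0.546, -0.838, -0.003], [0.0, 0.004, -1.0]]
wrist_force: [0.8, -7.9, -2.3]
gripper_width: 0.102
gripper_force: 30.0
```

```bash
python3 -c "
from h import *
chk()"
```

```text
piv [ 0.5201335  -0.11702301] tool turn 1.4387577832031146 pos turn 1.4448111941154727 radius 0.11605310968247513 (.1159)
F in handle x,y 5.017030405305879 -6.1958940002867875
```

Request:
{"name": "drive_tool", "arguments": {"steps": [0, 0, -0.015, -0.003, 0.001, 0, 0, 0, 0, 0, 0, 0, 0, 0, 0, 0, 0, 0, 0, 0, 0]}}

```text
time_s: 8.03
tcp_pos: [0.5355, -0.0019, 0.2275]
ee_rot: [[0.846, -0.533, 0.004], [-0.533, -0.846, -0.004], [0.006, 0.002, -1.0]]
wrist_force: [9.0, -12.0, -6.4]
gripper_width: 0.104
gripper_force: 30.0
```

```bash
python3 -c "
from h import *
chk()"
```

```text
piv [ 0.5201335  -0.11702301] tool turn 1.4536094380062874 pos turn 1.446788946986446 radius 0.1161058155978478 (.1159)
F in handle x,y 13.989950300853364 -5.384399565754578
```

At the stop: the position no longer moves and the force is rising. Release and lift straight up.

Request:
{"name": "drive_tool", "arguments": {"steps": [0, 0, 0, 0, 0, 0, 0.5, 0, 0, 0, 0, 0, 0, 0.5, 0, 0, 0, 0, 0, 0, 0.5, 0, 0, 0, 0, 0, 0, 0.5, 0, 0, 0, 0, 0, 0, 0.5, 0, 0, 0, 0, 0, 0, 0.5, 0, 0, 0, 0, 0, 0, 0.5, 0, 0, 0, 0, 0, 0, 0.5]}}

```text
time_s: 8.7
tcp_pos: [0.5331, 0.0012, 0.2276]
ee_rot: [[0.848, -0.53, 0.0], [-0.53, -0.848, 0.0], [0.0, -0.0, -1.0]]
wrist_force: [-0.0, 0.2, -0.1]
gripper_width: 0.49
gripper_force: 0.0
```

Request:
{"name": "drive_tool", "arguments": {"steps": [0, 0, 0, 0, 0, -0.01, 0.5, 0, 0, 0, 0, 0, -0.015, 0.5, 0, 0, 0, 0, 0, -0.015, 0.5, 0, 0, 0, 0, 0, -0.02, 0.5, 0, 0, 0, 0, 0, -0.02, 0.5, 0, 0, 0, 0, 0, -0.02, 0.5, 0, 0, 0, 0, 0, -0.02, 0.5, 0, 0, 0, 0, 0, 0, 0.5]}}

```text
time_s: 9.37
tcp_pos: [0.5349, 0.0009, 0.3532]
ee_rot: [[0.848, -0.529, 0.01], [-0.529, -0.848, 0.001], [0.008, -0.006, -1.0]]
wrist_force: [0.3, -0.1, 0.2]
gripper_width: 0.502
gripper_force: 0.0
```

Request:
{"name": "drive_tool", "arguments": {"steps": [0, 0, 0, -0.03, 0, 0, 0.5, 0, 0, 0, -0.03, 0, 0, 0.5, 0, 0, 0, -0.03, 0, 0, 0.5, 0, 0, 0, -0.03, 0, 0, 0.5, 0, 0, 0, 0, 0, 0, 0.5, 0, 0, 0, 0, 0, 0, 0.5]}}

```text
time_s: 9.87
tcp_pos: [0.4304, 0.0651, 0.3485]
ee_rot: [[0.849, -0.528, 0.002], [-0.528, -0.849, 0.001], [0.001, -0.002, -1.0]]
wrist_force: [1.0, -0.0, 0.1]
gripper_width: 0.499
gripper_force: 0.0
```

```bash
python3 -c "
from h import *
import cv2
togo([.5,0,.3])
a=r.capture('top');b=r.capture('scene');cv2.imwrite('pics/e.png',cv2.resize(np.hstack([a,b]),(800,300)))"
```

```text
t 9.8667 pos [0.4304 0.0651 0.3485] yaw_y -121.85 F [ 1.  -0.   0.1] q [ 30.1  -0.8 -13.1   0.  -77.6  28. ] w 0.4985471459036519
[[0.849, -0.528, 0.002], [-0.528, -0.849, 0.001], [0.001, -0.002, -1.0]]
shift tool [0.0934 0.0186 0.0486]
```

View pics/e.png

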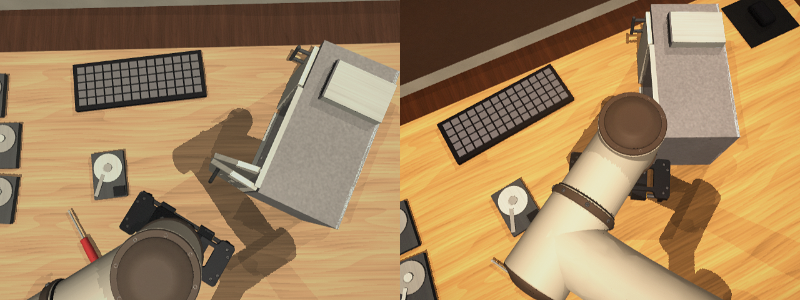

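Both panels are folded back to the stop (left view, about (235,170)), the side door is shut (300,55) and the disk has not moved (110,175). The gripper is clear, so I'm handing in.

```bash
python3 -c "
from station import r
print(r.finish_job())"
```

```text
the job is handed in; nothing more can be done
None
```

The bifold door is folded back to its stop and released, the side door still looks shut and the hard disk looks unmoved in the last pictures, and I handed the job in after about 10 s of robot time, without seeing the verdict.

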